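# Load a leaf press and set its pressure sleeve to 6

### The job

Load the leaf press: take the top board off the stack, lay it flat on the open end of the press bed and push it under the bridge until it is fully home against the stop. Then turn the pressure sleeve until its orange wing clicks into place at 6. Leave the other boards in their stack, and the spray bottle and the jar standing where they are.

Things in the scene. Friction and masses are not known exactly. Their poses are not given: they have to be found in the camera images.
- press: Leaf press, fixed. Origin: centre of its underside; x runs along the bed from the open end (-x) to the bridge (+x), z up. Bed: pale wooden slab 310 x 120 x 16 mm, x = -155 to +155 mm, top at z = 16 mm. A green bridge plate spans x = 30 to 155 mm, 120 mm wide, from z = 38 to 52 mm; on it a white dial disc, radius 75 mm, top z = 56 mm, centred at x = 105 mm, with black numerals 0 to 8.
- mouth (a point): Middle of the mouth of the tunnel under the bridge, at bed-top height: x = 30, y = 0, z = 16 mm in the press frame. The tunnel is 72 mm wide and 22 mm high. In front of it two guides 14 mm high flare outwards to about 95 mm apart at x = 0.
- stop (a point): Foot of the stop wall's face inside the tunnel: x = 135, y = 0, z = 16 mm in the press frame. A board fully home touches this wall: its centre is then at x = 55 mm and it sticks out 55 mm in front of the bridge.
- dial (a point): Centre of the dial disc's top, on the sleeve's vertical axis: x = 105, y = 0, z = 56 mm in the press frame. Seen from above, numeral 0 lies 210 degrees counter-clockwise from the press's +x direction; each next numeral is 30 degrees further clockwise, so 4 lies towards the press's +y and 6 at 30 degrees.
- sleeve (a joint): Angle of the pressure sleeve in rad: 0 with the wing at numeral 0, growing clockwise from above; numeral n is n * 0.5236 (6 is 3.14). It clicks into a notch at each numeral: about 0.17 Nm (some 4 N on the wing) takes it over the ridge halfway between two notches, then it snaps to the next notch by itself. End stops at 0 and 8. It starts at 0 to 4.
- wing (a point): On the orange wing of the sleeve, 45 mm from the axis, at mid height. Sleeve: black ribbed cylinder, radius 24 mm, 44 mm high, on the dial disc (top 100 mm above the counter). Wing: reaches 56 mm from the axis, 12 mm thick, from 9 to 39 mm above the disc; it points at the numeral set. Closed fingertips can push it round from the side.
- board_top: Top board of the stack: plain wood, 160 x 60 x 14 mm, about 100 g. Origin: centre of its underside; x along its length, z up. Either end may go in first.
- board_upper: The second board, same size, lying directly under the top one. Stays in the stack.
- board_mid: The third board, same size. Stays in the stack.
- board_low: The lowest board, same size, on a cork pad 6 mm thick (180 x 80 mm, fixed). Stays in the stack.
- spray_bottle: Bystander: clear spray bottle, 66 mm wide, 176 mm high, blue head. Origin under its centre.
- jar: Bystander: amber jar, 70 mm wide, 90 mm high. Origin under its centre.

How it is judged:
By the outcome, as a careful person would: the job done as asked, in the order asked, and still so for the second after the job is handed in, with the robot touching nothing.
It also fails if it takes over 61 s, if anything falls off the work surface, if the arm or the gripper's body presses on something with over 40 N, if the wrist force passes 120 N, or if a joint passes its speed limit or range.

### The arm

A 6-joint arm with a two-finger parallel gripper is mounted at the origin on the work surface. World frame = base frame: x ahead of the robot, y to its left, z up, the work surface at z = 0. Lengths are in m, angles in rad, forces in N, time in s.
With the tool pointing down it reaches from about 0.35 to 0.85 m from the base axis. Payload 8.1 kg.
Tool frame: the origin (TCP) lies on the centre line of the jaws, within the pads' length; the fingertips stand robot.tips_ahead ahead of it and the grasp point (between the pads) lies 6 mm ahead of it (robot.tips_ahead is the distance from the TCP to the fingertips, in m); z points along the fingers, y is the line along which they close (so a half turn about z gives the same grasp; the last joint's range is limited). The gripper opens to 93 mm and grips with 3 to 60 N. Pads are 15 mm wide; open, the fingers measure 128 mm over their backs; the gripper's body (75 mm by 188 mm) begins 65 mm behind the grasp point.
Start: joints at [1.019, 0.13, 1.488, -0, 1.523, -0.085], TCP at [0.27, 0.536, 0.244] pointing down, gripper open.
Joint ranges: [-2.96, 2.96], [-0.89, 2.26], [0.02, 2.5], [-1.34, 4.48], [0, 2.73], [-2.66, 2.66]. Speed limits (rad/s): [2.39, 2.39, 2.79, 3.14, 3.14, 3.14].

### API

Orientations are given as a rotation vector (axis times angle).
In Python, from plant import robot gives the robot as it stands.
- The arm moves only by the tool apply_moves, never from a script. Its arguments are lists of equal length, an entry for each row: "delta_pos": the shift along the tool's x, y, z in cm, a list of three; "twist": the turn about the tool's z in rad. A call has 1 to 8 rows; each row shifts and turns the commanded pose from where the row before left it, along the tool's axes as they then stand; what a row does not reach is not made up. A row lasts 1/8 s, in which the tool goes at most 62.5 mm and 10.7 degrees, less where a joint would pass 70% of its speed; a pose out of reach is approached as far as the arm can. A call with a gripper value outside its range is refused whole. "gripper" is the finger opening in cm, from 0 to 9.3, set as the call begins (left out, the last holds). The fingers move at their own pace and stop on an object; "squeeze" is the grip in N (left out, the last holds). Time passes only in rows, so rows that do not move let the fingers close. It gives the time, the measured TCP pose, the force, the opening and the grip force at its end, in the units of the state.
- robot.read_state(): the state, without advancing time (a new reading comes with each control period).
- robot.read_camera(name): name is "scene" or "top" or "wrist"; returns a dict with "frame" (420x560x3 uint8, red, green, blue), "vertical_fov" (degrees; the focal length in pixels is half the picture's height over the tangent of half this angle, whatever the lens; pixels are square), "cx", "cy" (the principal point, pixels), "R" (3x3) and "t" (3): a world point X has camera coordinates R X + t. Camera axes: x right, y down, z forward; pixel columns grow to the right and rows downward; lengths in m; the calibration is good to about 2 mm. A picture is of the moment at which its call begins. There is no depth.
- robot.close_job(): hands the job in; it is judged then, once.
The state is a dict: "t": time; "q": joint angles; "dq": joint speeds; "joint_torque": joint torques, N m; "tool_pos": TCP position; "orientation": TCP orientation; "force": force on the tool from outside, world axes, zero at the start; "wrist_torque": the same for the moment, N m; "opening": finger opening in m; "gripper_force": force on a finger pad.
Only numpy, scipy, OpenCV 4.12 (cv2) and the standard library are available. Lean on these libraries where they do the work, as an engineer would, in place of code of your own. Each camera call takes 0.05 s, during which the arm holds its last target. There are 200 camera calls.

## Working session

There is one attempt and no reset: what is moved stays moved. The work goes in short steps, Python scripts to look and compute and a tool call to move; the robot and the scene stay as the last step left them, time stands still between calls to the robot, and variables do not carry over. Pictures are saved under pics/ and viewed, at most 10 in all, crops included, and the job is handed in when it is done.

Besides the shell and the picture viewer there is one more tool, called after ">>>" as name(argument=value, ...) on one line, values as JSON. apply_moves: Moves the arm, as the interface text tells. Its arguments: {"type":"object","properties":{"delta_pos":{"type":"array"},"twist":{"type":"array"},"gripper":{"type":"number"},"squeeze":{"type":"number"}},"required":["delta_pos","twist"]}

```bash
mkdir -p pics; ls
cat > h.py <<'E'
import numpy as np, cv2
from plant import robot
def cam(n,save=None):
    c=robot.read_camera(n)
    np.savez(f'/tmp/{n}.npz',**c)
    if save: cv2.imwrite(f'pics/{save}.png',c["frame"][:,:,::-1])
    return c
def load(n): return dict(np.load(f'/tmp/{n}.npz'))
def ray(c,u,v,z):
    f=210/np.tan(np.radians(c["vertical_fov"])/2)
    d=c["R"].T@np.array([(u-c["cx"])/f,(v-c["cy"])/f,1]); o=-c["R"].T@c["t"]
    return o+d*(z-o[2])/d[2]
def proj(c,X):
    f=210/np.tan(np.radians(c["vertical_fov"])/2)
    p=c["R"]@np.array(X)+c["t"]; return p[0]/p[2]*f+c["cx"],p[1]/p[2]*f+c["cy"]
E
python3 - <<'E'
from h import *
a=cam("scene","scene");b=cam("top","top")
print(robot.tips_ahead,robot.read_state())
for c in(a,b):print(c["vertical_fov"],c["cx"],c["cy"],-c["R"].T@c["t"],c["R"])
E
```

```text
pics
0.025 {'t': 0.1, 'q': array([ 1.01860225e+00,  1.31044830e-01,  1.48917430e+00, -4.15426605e-06,
        1.52298569e+00, -8.54131938e-02]), 'dq': array([-0.00181837, -0.00321134, -0.00134588, -0.00181641, -0.00277621,
        0.00084022]), 'joint_torque': array([ 1.04363338e-03, -5.61336565e+01, -4.93100595e+01,  7.69380759e-02,
        2.90670712e-02, -7.45063608e-05]), 'tool_pos': array([0.26975104, 0.53541996, 0.24271453]), 'orientation': array([-7.26462791e-01, -3.05592875e+00,  2.40644069e-03]), 'force': array([-0.23528687,  0.3736265 , -0.68071085]), 'wrist_torque': array([-0.00599297, -0.00593373, -0.00264752]), 'gripper_force': 0.0, 'opening': 0.09283261609286098}
50.35313271901333 278.0022311183167 198.79217023188806 [1.01475359 0.70619322 0.80968806] [[-0.83649678  0.54791182  0.00810977]
 [ 0.33613401  0.52475142 -0.78208048]
 [-0.43276675 -0.65148184 -0.62312467]]
53.059607977831 282.7734500351639 214.97517787681122 [ 0.34569817 -0.03592433  1.00495736] [[-6.44654519e-04 -9.99784063e-01  2.07704697e-02]
 [-9.80859790e-01 -3.41212963e-03 -1.94685464e-01]
 [ 1.94714295e-01 -2.04984234e-02 -9.80645786e-01]]
```

View pics/top.png

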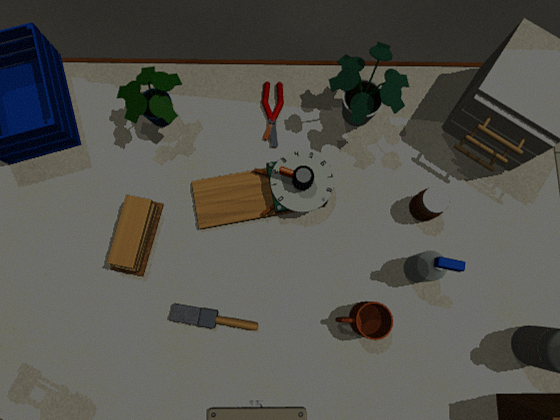

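View pics/scene.png

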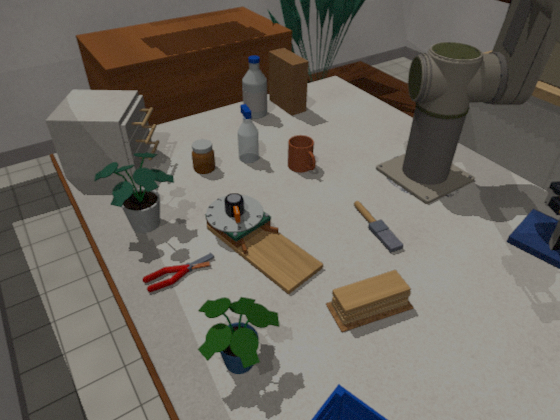

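The top view shows the stack at about (135,235), the press bed at (190–275, 170–228), the dial near (300,180) and the wing pointing left to about (280,170). I'll enlarge both.

Run:
```python
from h import *
c=load("top")["frame"][:,:,::-1]
a=c[145:235,185:345]; b=c[188:284,98:173]
e=lambda i,k:cv2.resize(np.clip(i*1.7,0,255).astype(np.uint8),None,fx=k,fy=k,interpolation=cv2.INTER_CUBIC)
cv2.imwrite("pics/cp.png",e(a,5)); cv2.imwrite("pics/cs.png",e(b,6))
```

```text
(no output)
```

View pics/cp.png

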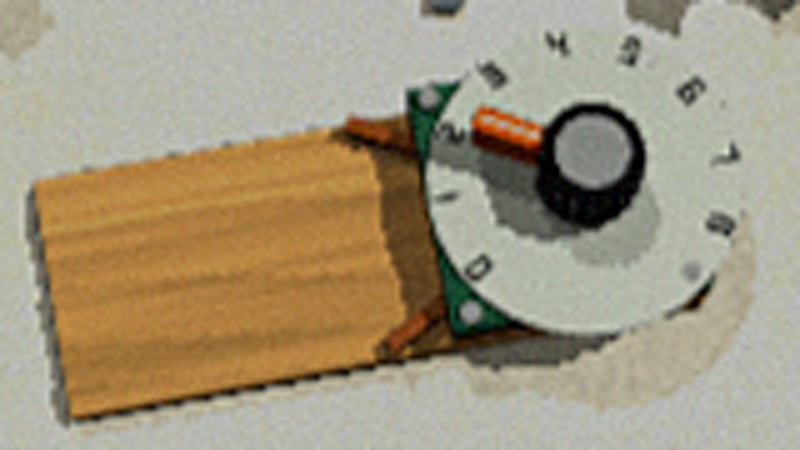

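View pics/cs.png

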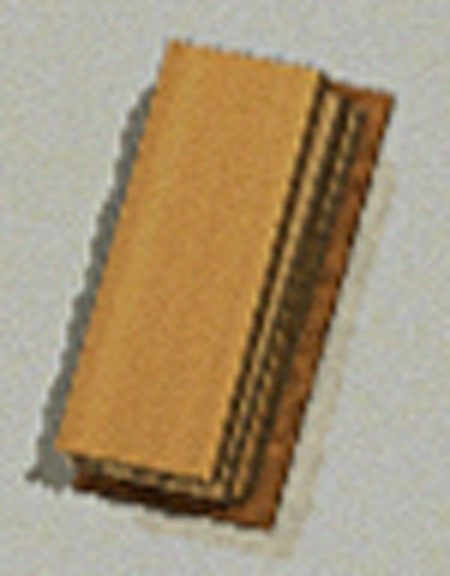

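Press crop: bed left corners at (35,183) and (68,418), disc centre about (585,180), cap centre (593,150), and the wing points at 2. Stack crop: top board corners at (170,42), (325,75), (213,480) and (55,448).

Run:
```python
from h import *
c=load("top"); s=load("scene")
P=lambda u,v,z:ray(c,185+u/5-.4,145+v/5-.4,z)
S=lambda u,v,z:ray(c,98+u/6-.4,188+v/6-.4,z)
b=[S(*p,.062)[:2] for p in[(170,42),(325,75),(213,480),(55,448)]]
B=np.mean(b,0); ax=(b[0]+b[1]-b[2]-b[3])/2
print("board",B,np.linalg.norm(ax),np.linalg.norm(b[0]-b[1]),np.degrees(np.arctan2(ax[1],ax[0])),b)
l1=P(35,183,.016)[:2];l2=P(68,418,.016)[:2]
d=P(585,181,.056)[:2]; k=P(593,150,.100)[:2]
m=(l1+l2)/2
D=(d+k)/2
for q in(d,k,D):
  print("dial",q,np.linalg.norm(q-m),np.degrees(np.arctan2(*(q-m)[::-1])))
e=l1-l2;print("edge",np.linalg.norm(e),np.degrees(np.arctan2(e[1],e[0]))-90, m)
u=(D-m)/np.linalg.norm(D-m); O=m+.155*u; n=np.array([-u[1],u[0]]);print("origin",O)
T=lambda x,y,z:np.r_[O+x*u+y*n,z]
# overlay check
for nme,cc in(("top",c),("scene",s)):
  im=cc["frame"][:,:,::-1].copy(); im=np.clip(im*1.5,0,255).astype(np.uint8)
  K=3 if nme=="top" else 3
  im=cv2.resize(im,None,fx=K,fy=K)
  def poly(pts,col):
    q=np.array([proj(cc,p) for p in pts])
    cv2.polylines(im,[np.int32((q+.5)*K)],True,col,1)
  poly([T(-.155,-.06,.016),T(.155,-.06,.016),T(.155,.06,.016),T(-.155,.06,.016)],(255,0,0))
  poly([T(.105+.075*np.cos(a),.075*np.sin(a),.056) for a in np.linspace(0,6.28,40)],(255,0,255))
  poly([T(.105+.024*np.cos(a),.024*np.sin(a),.1) for a in np.linspace(0,6.28,40)],(0,255,255))
  a1=ax/np.linalg.norm(ax);a2=np.array([-a1[1],a1[0]])
  for z in(.062,):
    poly([np.r_[B+i*.08*a1+j*.03*a2,z] for i,j in((1,1),(1,-1),(-1,-1),(-1,1))],(0,0,255))
  im= im[430:860,290:1040] if nme=="top" else im[540:1000,560:1260]
  cv2.imwrite(f"pics/ov_{nme}.png",im)
```

```text
board [0.4958706  0.28954534] 0.15726663463369558 0.060882748748750236 -11.564891828735593 [array([0.57924645, 0.30355519]), array([0.5665686 , 0.24400705]), array([0.41297767, 0.27592768]), array([0.42468968, 0.33469146])]
dial [ 0.61581977 -0.09988498] 0.2588200757906089 -79.14681587321243
dial [ 0.61769792 -0.10064039] 0.2599211870035581 -78.77156358997415
dial [ 0.61675884 -0.10026269] 0.25936924070850026 -78.95879146370582
edge 0.11720310659991517 -79.99146733286914 [0.56708576 0.15430555]
origin [0.59677057 0.00217465]
```

View pics/ov_scene.png

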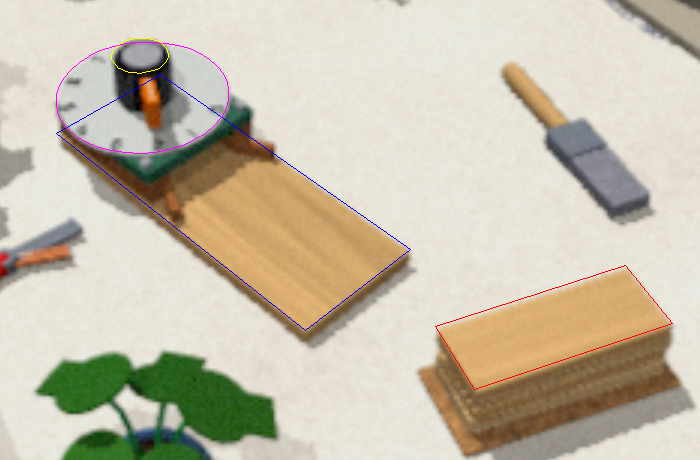

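View pics/ov_top.png

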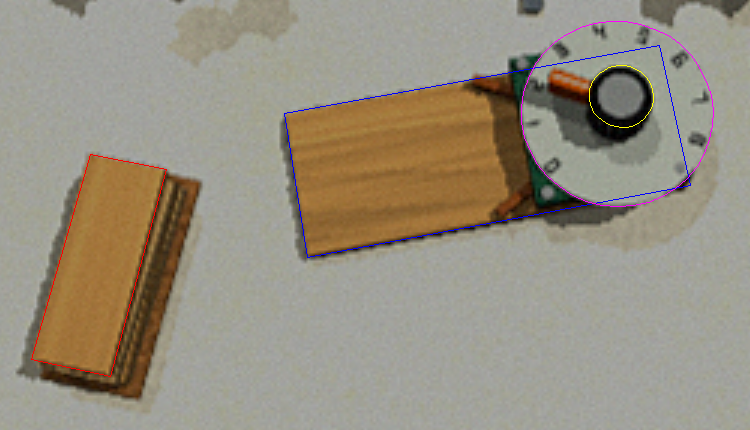

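```bash
cat >> h.py <<'E'
from scipy.spatial.transform import Rotation as Ro
B=np.array([.4959,.2895]); O=np.array([.5968,.0022]); PH=-79.3
def W(x,y): 
    a=np.radians(PH); return O+np.array([x*np.cos(a)-y*np.sin(a),x*np.sin(a)+y*np.cos(a)])
def plan(xy,z,head):
    """twist first (rad), then delta (cm) in the turned tool frame; z = fingertip height"""
    s=robot.read_state(); R=Ro.from_rotvec(s["orientation"])
    X=R.as_matrix()[:,0]; h=np.degrees(np.arctan2(X[1],X[0]))
    tw=(h-head+180)%360-180
    d=np.r_[xy,z+.025]-s["tool_pos"]
    dd=(R*Ro.from_euler('z',tw,degrees=True)).inv().apply(d)
    print("head",h.round(2),"twist",np.radians(tw).round(4),"delta cm",(dd*100).round(2),"pos",s["tool_pos"].round(4),"F",s["force"].round(1),"q6",s["q"][5].round(2),"t",s["t"],"open",s["opening"].round(4))
E
python3 - <<'E'
from h import *
a=np.radians(168.4)
plan(B+.04*np.array([np.cos(a),np.sin(a)]),.10,168.4)
E
```

```text
Traceback (most recent call last):
  File "h.py", line 27, in plan
    print("head",h.round(2),"twist",np.radians(tw).round(4),"delta cm",(dd*100).round(2),"pos",s["tool_pos"].round(4),"F",s["force"].round(1),"q6",s["q"][5].round(2),"t",s["t"],"open",s["opening"].round(4))
                                                                                                                                                                                        ^^^^^^^^^^^^^^^^^^
AttributeError: 'float' object has no attribute 'round'
```

```bash
sed -i 's/s\["opening"\].round(4)/s["opening"]/; s/"q6",s\["q"\]\[5\].round(2)/"q6",round(float(s["q"][5]),2)/' h.py
python3 - <<'E'
from h import *
a=np.radians(168.4)
plan(B+.04*np.array([np.cos(a),np.sin(a)]),.10,168.4)
E
```

```text
head 153.26 twist -0.2643 delta cm [-23.1  -19.52  11.79] pos [0.2698 0.5354 0.2427] F [-0.2  0.4 -0.7] q6 -0.09 t 0.1 open 0.09283261609286098
```

>>> apply_moves(delta_pos=[[0, 0, 0], [0, 0, 0], [-3.85, -3.25, 1.6], [-3.85, -3.25, 1.6], [-3.85, -3.25, 1.6], [-3.85, -3.25, 1.6], [-3.85, -3.25, 1.6], [-3.85, -3.25, 1.6]], twist=[-0.132, -0.132, 0, 0, 0, 0, 0, 0], gripper=9.3, squeeze=40)

```text
t: 1.1
tool_pos: [0.4575, 0.2968, 0.1468]
orientation: [-0.318, -3.125, 0.0]
force: [0.1, 0.9, 0.2]
opening: 0.0931
gripper_force: 0.0
```

>>> apply_moves(delta_pos=[[0, 0, 0], [0, 0, 0]], twist=[0, 0])

```text
t: 1.35
tool_pos: [0.4567, 0.2984, 0.1475]
orientation: [-0.319, -3.125, -0.0]
force: [-0.4, -0.4, -0.1]
opening: 0.093
gripper_force: 0.0
```

Run:
```python
from h import *
a=np.radians(168.4)
c=cam("wrist")
plan(B+.04*np.array([np.cos(a),np.sin(a)]),.053,168.4)
# overlay predicted top board outline
im=np.clip(c["frame"][:,:,::-1]*1.5,0,255).astype(np.uint8)
a1=np.array([np.cos(a),np.sin(a)]);a2=np.array([-a1[1],a1[0]])
q=np.array([proj(c,np.r_[B+i*.08*a1+j*.03*a2,.062]) for i,j in((1,1),(1,-1),(-1,-1),(-1,1))])
cv2.polylines(im,[np.int32(q)],True,(0,0,255),1); cv2.imwrite("pics/w1.png",im)
```

```text
head 168.4 twist 0.0 delta cm [-0.04 -0.14  6.98] pos [0.4566 0.299  0.1478] F [0.2 0.1 1.3] q6 -0.88 t 1.4 open 0.09248168554844585
```

View pics/w1.png

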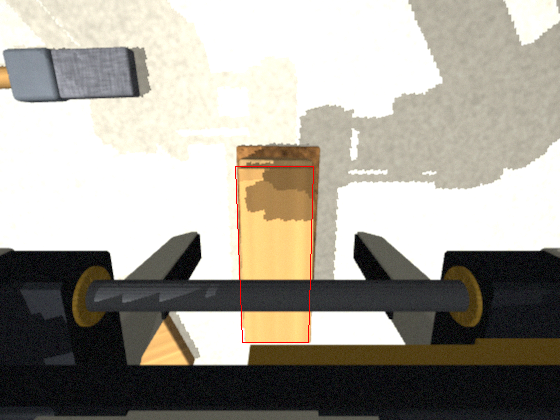

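The predicted board outline matches the top board within a few pixels: tail end at row ~160, sides at columns 238–314. Next is the descent and grip.

>>> apply_moves(delta_pos=[[0, -0.1, 2], [0, 0, 2], [0, 0, 1.5], [0, 0, 1], [0, 0, 0.5], [0, 0, 0], [0, 0, 0]], twist=[0, 0, 0, 0, 0, 0, 0])

```text
t: 2.28
tool_pos: [0.4573, 0.2975, 0.0783]
orientation: [0.318, 3.125, 0.001]
force: [0.0, 0.9, 0.2]
opening: 0.0928
gripper_force: 0.0
```

>>> apply_moves(delta_pos=[[0, 0, 0], [0, 0, 0], [0, 0, 0], [0, 0, 0], [0, 0, 0], [0, 0, 0]], twist=[0, 0, 0, 0, 0, 0], gripper=5)

```text
t: 3.02
tool_pos: [0.4568, 0.2974, 0.0777]
orientation: [0.318, 3.125, 0.0]
force: [0.2, -0.4, 0.5]
opening: 0.0595
gripper_force: 40.0
```

>>> apply_moves(delta_pos=[[0, 0, -0.4], [0, 0, -0.8], [0, 0, -1.5], [0, 0, -2], [0, 0, -2], [0, 0, -1.3], [0, 0, 0], [0, 0, 0]], twist=[0, 0, 0, 0, 0, 0, 0, 0])

```text
t: 4.03
tool_pos: [0.4564, 0.2971, 0.157]
orientation: [-0.318, -3.125, 0.001]
force: [-0.6, -0.0, -1.5]
opening: 0.0591
gripper_force: 40.0
```

Run:
```python
from h import *
c=cam("scene")
im=np.clip(c["frame"][:,:,::-1]*1.5,0,255).astype(np.uint8)[150:350,200:480]
cv2.imwrite("pics/s2.png",cv2.resize(im,None,fx=2.5,fy=2.5))
plan(W(-.09-.04,0),.06,PH+180)
```

```text
head 168.38 twist 1.1813 delta cm [-18.57   8.35   7.17] pos [0.4563 0.297  0.1567] F [ 1.   0.7 -1.5] q6 -0.89 t 4.075 open 0.059441323994003835
```

View pics/s2.png

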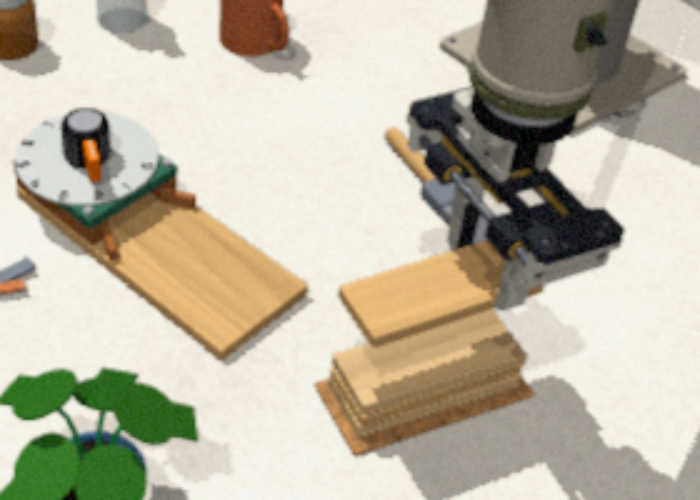

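>>> apply_moves(delta_pos=[[0, 0, 0], [0, 0, 0], [0, 0, 0], [0, 0, 0], [0, 0, 0], [0, 0, 0], [0, 0, 0], [0, 0, 0]], twist=[0.07, 0.15, 0.18, 0.18, 0.18, 0.18, 0.16, 0.08])

```text
t: 5.08
tool_pos: [0.4562, 0.297, 0.1565]
orientation: [-2.007, -2.416, 0.003]
force: [0.0, -0.0, -0.7]
opening: 0.0597
gripper_force: 40.0
```

>>> apply_moves(delta_pos=[[-2, 1, 0], [-4, 2, 1], [-4.5, 2, 1.5], [-4, 2, 2], [-2.6, 1, 1.5], [-1.4, 0.3, 0.7], [0, 0, 0], [0, 0, 0]], twist=[0, 0, 0, 0, 0, 0, 0, 0])

```text
t: 6.08
tool_pos: [0.5727, 0.1321, 0.0911]
orientation: [-2.002, -2.421, -0.001]
force: [-0.2, 1.5, -0.8]
opening: 0.0593
gripper_force: 40.0
```

Run:
```python
from h import *
plan(W(-.13,0),.022,PH+180)
c=cam("top")
im=np.clip(c["frame"][:,:,::-1]*1.7,0,255).astype(np.uint8)
K=5; im=cv2.resize(im[120:240,170:330],None,fx=K,fy=K)
s=robot.read_state()
h=np.radians(PH); a1=np.array([np.cos(h),np.sin(h)]);a2=np.array([-a1[1],a1[0]])
C=s["tool_pos"][:2]+.04*a1
z=s["tool_pos"][2]-.025+.010
def poly(p,col): 
  q=(np.array([proj(c,x) for x in p])-[170,120]+.5)*K
  cv2.polylines(im,[np.int32(q)],True,col,1)
poly([np.r_[C+i*.08*a1+j*.03*a2,z] for i,j in((1,1),(1,-1),(-1,-1),(-1,1))],(0,0,255))
poly([np.r_[W(x,y),.016] for x,y in((-.155,-.06),(.155,-.06),(.155,.06),(-.155,.06))],(255,0,0))
poly([np.r_[W(.03,-.036),.03],np.r_[W(.03,.036),.03]],(0,255,0))
cv2.imwrite("pics/t3.png",im)
```

```text
head 100.81 twist 0.002 delta cm [-0.21 -0.05  4.41] pos [0.5727 0.1321 0.0911] F [-0.2  1.5 -0.8] q6 -0.05 t 6.075 open 0.05932011460012407
```

View pics/t3.png

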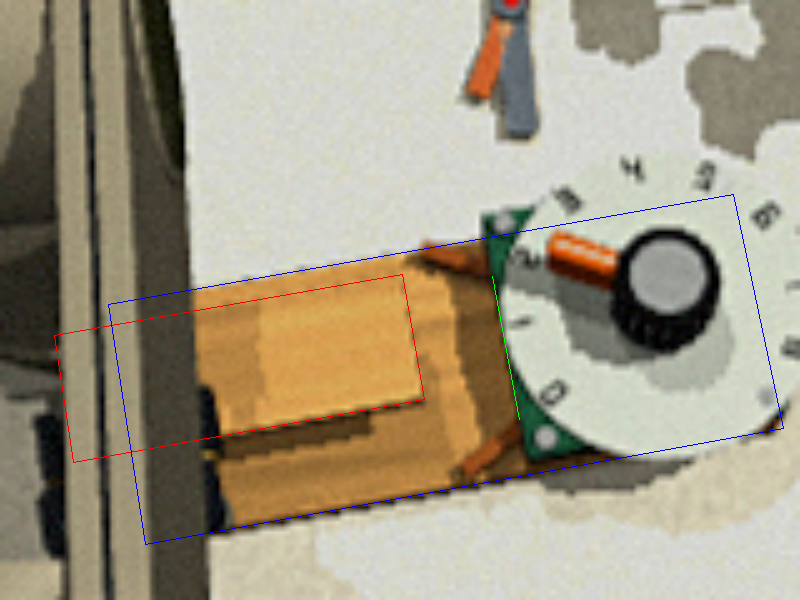

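The held board matches its predicted outline and is aligned with the bed: front end at (403–424, 275–400), ahead of the guides. Next I lower it.

>>> apply_moves(delta_pos=[[0, 0, 1], [0, 0, 1.5], [0, 0, 1], [0, 0, 0.5], [0, 0, 0.4], [0, 0, 0], [0, 0, 0]], twist=[0, 0, 0, 0, 0, 0, 0])

```text
t: 7.0
tool_pos: [0.5732, 0.1311, 0.047]
orientation: [2.003, 2.42, 0.001]
force: [1.1, -1.1, -0.6]
opening: 0.0601
gripper_force: 40.0
```

>>> apply_moves(delta_pos=[[0, 0, 0.1], [0, 0, 0.1], [-1, 0, 0], [-2, 0, 0], [-2, 0, 0], [-2, 0, 0], [-2, 0, 0], [-1, 0, 0]], twist=[0, 0, 0, 0, 0, 0, 0, 0])

```text
t: 8.0
tool_pos: [0.5925, 0.0321, 0.0457]
orientation: [2.004, 2.419, 0.003]
force: [-1.3, 6.0, 5.7]
opening: 0.0593
gripper_force: 40.0
```

Run:
```python
from h import *
plan(W(-.022,0),.022,PH+180)
```

```text
head 100.72 twist 0.0003 delta cm [-0.82 -0.13 -0.13] pos [0.5925 0.0321 0.0457] F [-1.3  6.   5.7] q6 -0.22 t 8.0 open 0.0593266579525298
```

>>> apply_moves(delta_pos=[[0, 0, 0], [0, 0, 0], [0, 0, 0], [0, 0, -1], [0, 0, -2], [0, 0, -1.5], [3, 0.1, 0], [3.8, 0, 0]], twist=[0, 0, 0, 0, 0, 0, 0, 0], gripper=7.8)

```text
t: 9.0
tool_pos: [0.5809, 0.1, 0.0917]
orientation: [2.004, 2.417, 0.003]
force: [-0.3, 0.7, 1.0]
opening: 0.0777
gripper_force: 0.0
```

>>> apply_moves(delta_pos=[[0, 0, 0], [0, 0, 0], [0, 0, 0], [0, 0, 0], [0, 0, 0], [0, 0, 0], [0, 0, 0]], twist=[0, 0, 0, 0, 0, 0, 0], gripper=0)

```text
t: 9.88
tool_pos: [0.5798, 0.0998, 0.0896]
orientation: [-2.003, -2.42, 0.0]
force: [1.1, -0.2, -0.1]
opening: 0.0129
gripper_force: 0.0
```

Run:
```python
from h import *
plan(W(-.097,0),.020,PH+180)
```

```text
head 100.77 twist 0.0012 delta cm [-0.2  -0.14  4.46] pos [0.5798 0.0998 0.0896] F [ 1.1 -0.2 -0.1] q6 -0.1 t 9.875 open 0.012941631360518359
```

>>> apply_moves(delta_pos=[[0, 0, 1.5], [0, -0.1, 2], [0, 0, 0.9], [0, 0, 0], [-1, 0, 0], [-1.5, 0, 0], [-1.5, 0, 0], [-1, 0, 0]], twist=[0, 0, 0, 0, 0, 0, 0, 0])

```text
t: 10.88
tool_pos: [0.5889, 0.0492, 0.0462]
orientation: [2.004, 2.419, 0.001]
force: [1.0, 2.2, 1.7]
opening: 0.0004
gripper_force: 1.0
```

>>> apply_moves(delta_pos=[[-0.4, 0, 0], [-0.3, 0, 0], [-0.3, 0, 0], [-0.2, 0, 0], [0, 0, 0]], twist=[0, 0, 0, 0, 0])

```text
t: 11.5
tool_pos: [0.5904, 0.0386, 0.0455]
orientation: [2.003, 2.42, -0.0]
force: [-0.0, 0.5, 1.0]
opening: 0.0003
gripper_force: 0.2
```

Run:
```python
from h import *
plan(W(-.0325,0),.020,PH+180)
```

```text
head 100.78 twist 0.0014 delta cm [-0.45 -0.05  0.05] pos [0.5904 0.0386 0.0455] F [-0.   0.5  1. ] q6 -0.21 t 11.5 open 0.00026200311320330564
```

>>> apply_moves(delta_pos=[[-0.2, 0, 0], [-0.15, 0, 0], [-0.1, 0, 0], [-0.1, 0, 0], [-0.1, 0, 0]], twist=[0, 0, 0, 0, 0])

```text
t: 12.12
tool_pos: [0.591, 0.0354, 0.0455]
orientation: [-2.0, -2.417, -0.004]
force: [-4.0, 17.4, 4.2]
opening: 0.0003
gripper_force: 9.1
```

>>> apply_moves(delta_pos=[[-0.1, 0, 0], [-0.1, 0, 0], [0, 0, 0]], twist=[0, 0, 0])

```text
t: 12.5
tool_pos: [0.591, 0.0352, 0.0456]
orientation: [-1.998, -2.416, -0.006]
force: [-5.0, 22.8, 5.6]
opening: 0.0005
gripper_force: 11.7
```

The push met a hard stop (about 23 N) within about 1 mm of the expected home position. I'll back off and plan the wing push.

>>> apply_moves(delta_pos=[[0.6, 0, 0], [1.2, 0, 0], [1, 0, -1], [0, 0, -3], [0, 0, -4], [0, 0, -4], [0, 0, -1], [0, 0, 0]], twist=[0, 0, -0.15, -0.18, -0.18, -0.18, -0.18, -0.16])

```text
t: 13.5
tool_pos: [0.5878, 0.0578, 0.1776]
orientation: [0.543, 3.091, 0.0]
force: [-0.5, -0.6, 0.0]
opening: 0.0005
gripper_force: 0.0
```

Run:
```python
from h import *
D=W(.105,0); print("D",D)
th=150+PH; a=np.radians(th); r=np.array([np.cos(a),np.sin(a)]); t=np.array([-r[1],r[0]])
print(th); 
plan(D+.048*r+.020*t,.11,th+90)
plan(D+.048*r+.020*t,.070,th+90)
c=load("top")
for n,p,z in(("leafL",(333,65),.2),("leafLow",(362,118),.12),("leafR",(408,85),.2),("jar",(420,205),.045),("spray",(425,268),.08),("nozzle",(440,265),.16)): print(n,ray(c,*p,z)[:2].round(3))
```

```text
D [ 0.61629499 -0.10097434]
70.7
head 160.08 twist -0.0108 delta cm [-5.92 -9.25  4.27] pos [0.5878 0.0578 0.1776] F [-0.5 -0.6  0. ] q6 -1.21 t 13.5 open 0.0005256519257324066
head 160.08 twist -0.0108 delta cm [-5.91 -9.25  8.27] pos [0.5878 0.0578 0.1776] F [-0.5 -0.6  0. ] q6 -1.21 t 13.5 open 0.0005256519257324066
leafL [ 0.828 -0.159]
leafLow [ 0.745 -0.233]
leafR [ 0.784 -0.315]
jar [ 0.561 -0.379]
spray [ 0.411 -0.369]
nozzle [ 0.412 -0.371]
```

>>> apply_moves(delta_pos=[[0, 0, 0], [0, 0, 0], [0, 0, 0], [0, 0, 0], [0, 0, 0], [0, 0, 0], [0, 0, 0], [0, 0, 0]], twist=[0.15, 0.18, 0.18, 0.18, 0.18, 0.18, 0.18, 0.15])

```text
t: 14.5
tool_pos: [0.5867, 0.0578, 0.1755]
orientation: [2.4, 2.027, -0.001]
force: [-0.2, 0.9, -0.0]
opening: 0.0006
gripper_force: 0.0
```

Run:
```python
from h import *
D=W(.105,0); th=150+PH; a=np.radians(th); r=np.array([np.cos(a),np.sin(a)]); t=np.array([-r[1],r[0]])
plan(D+.045*r+.0285*t,.072,th)
```

```text
head 80.38 twist 0.169 delta cm [-9.5   5.19  7.85] pos [0.5867 0.0578 0.1755] F [-0.2  0.9 -0. ] q6 0.18 t 14.5 open 0.0006458326946799852
```

>>> apply_moves(delta_pos=[[0, 0, 0], [-2, 1.2, 0], [-4, 2, 0], [-3.5, 2, 0], [0, 0, 2], [0, 0, 2], [0, 0, 1], [0, 0, 0]], twist=[0.169, 0, 0, 0, 0, 0, 0, 0])

```text
t: 15.5
tool_pos: [0.604, -0.0477, 0.1239]
orientation: [-2.554, -1.825, 0.003]
force: [-0.0, 0.2, -0.4]
opening: 0.0008
gripper_force: 0.0
```

Run:
```python
from h import *
D=W(.105,0); th=150+PH; a=np.radians(th); r=np.array([np.cos(a),np.sin(a)]); t=np.array([-r[1],r[0]])
plan(D+.045*r+.0285*t,.072,th)
```

```text
head 71.1 twist 0.0071 delta cm [-0.12  0.08  2.69] pos [ 0.604  -0.0477  0.1239] F [-0.   0.2 -0.4] q6 0.17 t 15.5 open 0.0008237761449701626
```

>>> apply_moves(delta_pos=[[0, 0, 0.7], [0, 0, 0.8], [0, 0, 0.7], [0, 0, 0.4], [0, 0, 0]], twist=[0, 0, 0, 0, 0])

```text
t: 16.12
tool_pos: [0.6048, -0.0488, 0.0991]
orientation: [-2.557, -1.825, 0.001]
force: [-0.9, -0.4, -0.4]
opening: 0.0004
gripper_force: 0.0
```

>>> apply_moves(delta_pos=[[0, 0.25, 0], [0, 0.25, 0], [0.19, 0.4, 0], [0.19, 0.4, 0], [0.19, 0.4, 0]], twist=[0, 0, 0.087, 0.087, 0.087])

```text
t: 16.75
tool_pos: [0.6203, -0.0494, 0.0997]
orientation: [-2.771, -1.471, 0.009]
force: [-21.5, 4.5, 18.3]
opening: 0.0005
gripper_force: 11.8
```

```bash
cat >> h.py <<'E'
def pol():
    s=robot.read_state(); D=W(.105,0); d=s["tool_pos"][:2]-D; X=Ro.from_rotvec(s["orientation"]).as_matrix()[:,:2]
    h=np.degrees(np.arctan2(X[1,0],X[0,0])); 
    print("tool-frame rel D cm",(X[:2].T@d*100).round(2),"tool head as numeral",((210+PH-h)%360/30).round(2),"F radial,tang",(X.T@s["force"]).round(1),"tipz",s["tool_pos"][2]-.025,"q6",round(float(s["q"][5]),2),s["t"])
E
python3 -c "
from h import *
pol()"
```

```text
tool-frame rel D cm [ 4.5  -2.56] tool head as numeral 2.49 F radial,tang [ -8.4 -20.5] tipz 0.07467952945674675 q6 0.43 16.75
```

```bash
cat >> h.py <<'E'
def wing(n="top"):
    c=cam(n); f=c["frame"].astype(int); D=W(.105,0)
    u0,v0=map(int,proj(c,np.r_[D,.08])); k=60
    g=np.clip(f*1.0,0,255).astype(np.uint8); hsv=cv2.cvtColor(g,cv2.COLOR_RGB2HSV)
    m=(hsv[...,0]>=3)&(hsv[...,0]<=17)&(hsv[...,1]>185)&(hsv[...,2]>60)
    yy,xx=np.nonzero(m); P=np.array([ray(c,x,y,.09)[:2]-D for x,y in zip(xx,yy)])
    r=np.hypot(*P.T); P=P[(r>.02)&(r<.062)]
    if len(P)==0: print(n,"none");return
    p=P.mean(0); print(n,len(P),"r",np.hypot(*p).round(4),"wing numeral",((210+PH-np.degrees(np.arctan2(p[1],p[0])))%360/30).round(2))
E
python3 -c "
from h import *
pol();wing('top');wing('scene');pol()"
```

```text
tool-frame rel D cm [ 4.5  -2.56] tool head as numeral 2.49 F radial,tang [ -8.4 -20.5] tipz 0.07467952945674675 q6 0.43 16.75
top none
scene 29 r 0.0442 wing numeral 2.37
tool-frame rel D cm [ 4.51 -2.53] tool head as numeral 2.49 F radial,tang [ -6.4 -15.6] tipz 0.07473413639519388 q6 0.43 16.85
```

Run:
```python
from h import *
pol()
s=load("scene")["frame"];t=load("top")["frame"];w=cam("wrist")["frame"];pol()
e=lambda i,W,H:cv2.resize(np.clip(i[:,:,::-1]*1.5,0,255).astype(np.uint8),(W,H),interpolation=cv2.INTER_CUBIC)
im=np.vstack([np.hstack([e(s[140:290,160:310],400,400),e(s[20:320,100:400],400,400)]),np.hstack([e(t[60:260,180:480],350,200),e(w[100:400],450,200)])])
cv2.imwrite("pics/tile.png",im)
```

```text
tool-frame rel D cm [ 4.51 -2.53] tool head as numeral 2.49 F radial,tang [ -6.4 -15.6] tipz 0.07473413639519388 q6 0.43 16.85
tool-frame rel D cm [ 4.52 -2.51] tool head as numeral 2.49 F radial,tang [ -6.7 -14.8] tipz 0.0747620133984701 q6 0.43 16.9
```

View pics/tile.png

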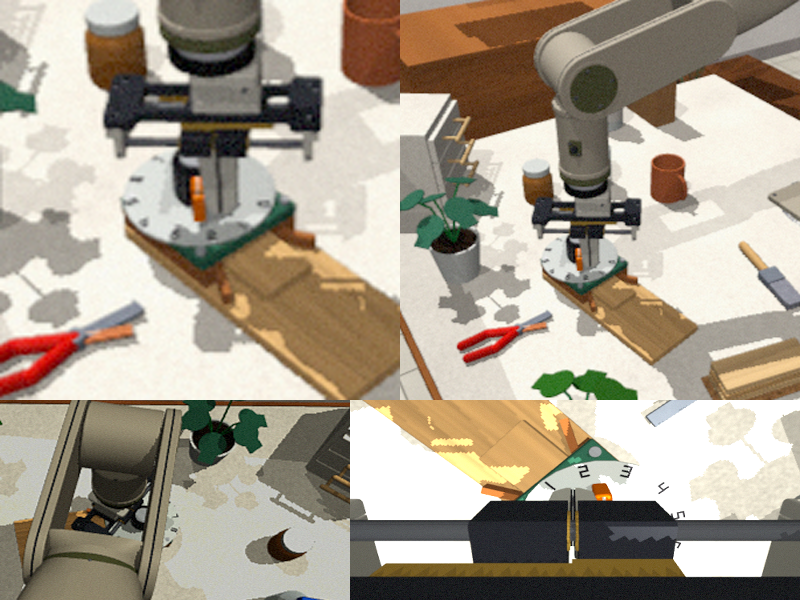

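The wing is between 2 and 3 and moving with the finger. Nothing else is in contact, and the board sits in the tunnel with a short end sticking out. I'll go on gently.

>>> apply_moves(delta_pos=[[0.19, 0.35, 0]], twist=[0.08])

```text
t: 17.02
tool_pos: [0.6235, -0.0494, 0.0996]
orientation: [-2.825, -1.361, 0.011]
force: [-14.5, 6.7, 4.7]
opening: 0.0002
gripper_force: 3.1
```

```bash
python3 -c "
from h import *
pol();wing('scene');pol()"
```

```text
tool-frame rel D cm [ 4.48 -2.66] tool head as numeral 2.64 F radial,tang [ -3.8 -15.6] tipz 0.0746441634360134 q6 0.51 17.025
scene 23 r 0.0459 wing numeral 2.45
tool-frame rel D cm [ 4.56 -2.48] tool head as numeral 2.65 F radial,tang [ 0.3 -0.2] tipz 0.07477216093428979 q6 0.52 17.075
```

>>> apply_moves(delta_pos=[[0.19, 0.4, 0], [0.19, 0.4, 0], [0.19, 0.4, 0], [0.19, 0.4, 0], [0.19, 0.4, 0], [0.19, 0.4, 0]], twist=[0.087, 0.087, 0.087, 0.087, 0.087, 0.087])

```text
t: 17.82
tool_pos: [0.6485, -0.0585, 0.0998]
orientation: [-3.08, -0.585, 0.008]
force: [-18.0, 17.9, 14.5]
opening: 0.0006
gripper_force: 12.7
```

```bash
python3 -c "
from h import *
pol();wing('scene');pol()"
```

```text
tool-frame rel D cm [ 4.55 -2.78] tool head as numeral 3.64 F radial,tang [-10.2 -23.4] tipz 0.07476401652438192 q6 1.02 17.825
scene 8 r 0.0558 wing numeral 3.29
tool-frame rel D cm [ 4.56 -2.78] tool head as numeral 3.65 F radial,tang [ -8.8 -18.7] tipz 0.07480889084378206 q6 1.03 17.875
```

>>> apply_moves(delta_pos=[[0.19, 0.4, 0], [0.19, 0.4, 0], [0.19, 0.4, 0], [0.19, 0.4, 0], [0.19, 0.4, 0], [0.19, 0.4, 0]], twist=[0.087, 0.087, 0.087, 0.087, 0.087, 0.087])

```text
t: 18.62
tool_pos: [0.6656, -0.0792, 0.1]
orientation: [-3.127, 0.229, 0.002]
force: [-5.2, 21.7, 6.8]
opening: 0.0006
gripper_force: 10.8
```

```bash
python3 -c "
from h import *
pol();wing('scene');pol()"
```

```text
tool-frame rel D cm [ 4.56 -2.87] tool head as numeral 4.64 F radial,tang [ -8.3 -20.8] tipz 0.0750168250925295 q6 1.52 18.625
scene none
tool-frame rel D cm [ 4.57 -2.88] tool head as numeral 4.64 F radial,tang [ -5.6 -15.7] tipz 0.07504888516340258 q6 1.52 18.675
```

>>> apply_moves(delta_pos=[[0.19, 0.4, 0], [0.19, 0.4, 0], [0.19, 0.4, 0], [0.19, 0.4, 0], [0.19, 0.4, 0], [0.19, 0.4, 0]], twist=[0.087, 0.087, 0.087, 0.087, 0.087, 0.087])

```text
t: 19.42
tool_pos: [0.6699, -0.106, 0.1003]
orientation: [-2.962, 1.028, -0.003]
force: [9.1, 17.3, -1.9]
opening: 0.0005
gripper_force: 10.0
```

```bash
python3 -c "
from h import *
pol();wing('wrist');pol()"
```

```text
tool-frame rel D cm [ 4.52 -2.92] tool head as numeral 5.63 F radial,tang [ -3.6 -19.2] tipz 0.07534081830563874 q6 2.0 19.425
wrist 369 r 0.056 wing numeral 5.28
tool-frame rel D cm [ 4.52 -2.93] tool head as numeral 5.64 F radial,tang [ -3.  -16.7] tipz 0.07529805113089336 q6 2.01 19.475
```

>>> apply_moves(delta_pos=[[0.15, 0.35, 0], [0, 0, 0]], twist=[0.07, 0])

```text
t: 19.73
tool_pos: [0.6691, -0.1099, 0.1003]
orientation: [-2.926, 1.129, -0.004]
force: [-0.4, 0.5, -0.1]
opening: 0.0006
gripper_force: 0.0
```

```bash
python3 -c "
from h import *
pol();wing('wrist');pol()"
```

```text
tool-frame rel D cm [ 4.51 -2.88] tool head as numeral 5.76 F radial,tang [-0.7 -0.1] tipz 0.07533362969057625 q6 2.06 19.725
wrist 457 r 0.0553 wing numeral 5.51
tool-frame rel D cm [ 4.55 -2.68] tool head as numeral 5.76 F radial,tang [-0.   0.3] tipz 0.0751698618764671 q6 2.06 19.775
```

>>> apply_moves(delta_pos=[[0, -0.5, 0], [0, -0.5, 0], [0, 0, -2], [0, 0, -4], [0, 0, -4], [-2, 0, -3], [-4, 0, 0], [-5, 0, 0]], twist=[0, 0, 0, 0, 0, -0.1, -0.15, -0.15])

```text
t: 20.78
tool_pos: [0.5824, -0.0452, 0.2321]
orientation: [3.098, -0.52, 0.005]
force: [-0.3, -0.2, 0.6]
opening: 0.0004
gripper_force: 0.0
```

```bash
python3 -c "
from h import *
plan(np.array([.32,.45]),.22,150)"
```

```text
head -19.07 twist -2.9509 delta cm [47.48 29.77 -1.4 ] pos [ 0.5824 -0.0452  0.2321] F [-0.3 -0.2  0.6] q6 1.74 t 20.775 open 0.00037099032885246194
```

>>> apply_moves(delta_pos=[[-2, -2, 0], [-4, -4, 0], [-4.2, -4.2, 0], [-4.2, -4.2, 0], [-4.2, -4.2, 0], [-4.2, -4.2, 0], [-4.2, -4.2, 0], [-4.2, -4.2, 0]], twist=[0, 0, 0, 0, 0, 0, 0, 0])

```text
t: 21.78
tool_pos: [0.3906, 0.354, 0.2317]
orientation: [-3.095, 0.527, -0.003]
force: [0.6, 0.6, 0.6]
opening: 0.0006
gripper_force: 0.0
```

>>> apply_moves(delta_pos=[[-4, -4, 0], [-4, -4, 0], [0, 0, 0]], twist=[0, 0, 0])

```text
t: 22.15
tool_pos: [0.3563, 0.4413, 0.2306]
orientation: [-3.09, 0.47, 0.028]
force: [-0.4, 0.4, -0.8]
opening: 0.0006
gripper_force: 0.0
```

Run:
```python
from h import *
wing('top');wing('scene')
# board tail check: edge profile along press x at z=.030/.016 in both cams
old=None
for n in("top","scene"):
    c=load(n);g=cv2.GaussianBlur(cv2.cvtColor(c["frame"],cv2.COLOR_RGB2GRAY),(0,0),.6)
    for zz in(.03,):
        pr=[]
        for x in np.arange(-.06,.012,.003):
            pr.append(np.mean([g[int(round(v)),int(round(u))] for u,v in(proj(c,np.r_[W(x,y),zz]) for y in np.linspace(-.02,.02,15))]))
        print(n,dict(zip(np.arange(-60,12,3).tolist(),np.round(pr).astype(int).tolist())))
```

```text
top 39 r 0.0405 wing numeral 5.96
scene 91 r 0.0364 wing numeral 5.2
top {-60: 78, -57: 78, -54: 78, -51: 78, -48: 77, -45: 77, -42: 77, -39: 79, -36: 78, -33: 67, -30: 46, -27: 42, -24: 73, -21: 84, -18: 83, -15: 82, -12: 83, -9: 83, -6: 83, -3: 83, 0: 83, 3: 84, 6: 83, 9: 83}
scene {-60: 114, -57: 114, -54: 115, -51: 114, -48: 112, -45: 100, -42: 81, -39: 74, -36: 67, -33: 61, -30: 67, -27: 89, -24: 111, -21: 118, -18: 119, -15: 119, -12: 119, -9: 120, -6: 120, -3: 120, 0: 120, 3: 120, 6: 120, 9: 119}
```

```bash
python3 -c "
from plant import robot
print(robot.close_job())"
```

```text
the job is handed in; nothing more can be done
None
```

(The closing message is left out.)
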